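# Pack the returned desk equipment into its moulded trays

## Robot

A 6-joint arm with a two-finger parallel gripper is mounted at the origin on the work surface. World frame = base frame: x ahead of the robot, y to its left, z up, the work surface at z = 0. Lengths are in m, angles in rad, forces in N, time in s.
With the tool pointing down it reaches from about 0.35 to 0.85 m from the base axis. Payload 8.1 kg.
Tool frame: the origin (TCP) lies midway between the tips of the shut fingers; the grasp point (between the pads) lies robot.grip_depth behind it (robot.grip_depth is the distance from the TCP to the grasp point, in m); z points along the fingers, y is the line along which they close (so a half turn about z gives the same grasp; the last joint's range is limited). The gripper opens to 93 mm and grips with 3 to 60 N. Pads are 15 mm wide; open, the fingers measure 128 mm over their backs; the gripper's body (75 mm by 188 mm) begins 65 mm behind the grasp point.
Start: joints at [1.188, 0.13, 1.488, -0, 1.523, -0.085], TCP at [0.176, 0.574, 0.219] pointing down, gripper open.
Joint ranges: [-2.96, 2.96], [-0.89, 2.26], [0.02, 2.5], [-1.34, 4.48], [0, 2.73], [-2.66, 2.66]. Speed limits (rad/s): [2.39, 2.39, 2.79, 3.14, 3.14, 3.14].

## Interface

Orientations are given as a rotation vector (axis times angle).
In Python, from plant import robot gives the robot as it stands.
- The arm moves only by the tool carry_out, never from a script. Its argument "rows" is a list of rows, each a list of 6 numbers: the shift along the tool's x, y, z in m, then the turn, a rotation vector about the tool's x, y, z in degrees. A call has 1 to 12 rows; each row is the pose to reach, as a shift and turn from the pose commanded when the call began, along the tool's axes at that moment; what a row does not reach only later rows make up. A row lasts 1/8 s, in which the tool goes at most 62.5 mm and 10.7 degrees, less where a joint would pass 70% of its speed; a pose out of reach is approached as far as the arm can. A call with a gripper value outside its range is refused whole. "jaw" is the closure in counts, from 0 (fully open) to 255 (shut), set as the call begins (left out, the last holds). The fingers move at their own pace and stop on an object; "force" is the grip in N (left out, the last holds). Time passes only in rows, so rows that repeat a pose let the fingers close. It gives the time, the measured TCP pose, the force, the opening and the grip force at its end, in the units of the state.
- robot.read_state(): the state, without advancing time (a new reading comes with each control period).
- robot.read_camera(name): name is "side" or "top"; returns the picture (480x640x3 uint8, red, green, blue); there is no depth.
- robot.camera_model(name): a dict with "fx", "fy", "cx", "cy" (pixels), "dist" ([k1, k2, p1, p2, k3] as OpenCV has them; the pictures are not rectified), "R" (3x3) and "t" (3): a world point X has camera coordinates R X + t. Camera axes: x right, y down, z forward; pixel columns grow to the right and rows downward; lengths in m; the calibration is good to about 2 mm. A picture is of the moment at which its call begins. camera_model takes no time and is no camera call.
- robot.close_job(): hands the job in; it is judged then, once.
Trained networks look in the newest picture that a camera, given by its name, has taken for a name from the list of things; names that differ only in an ending like _2 or _b are one class to them, and where a whole thing is asked for, a point or a joint stands for the part that bears it (a point fixed in the world has none). Each returns a list of dicts, best first, with "conf" (0 to 1); they miss things now and then, are a little off and sometimes report something else, mostly with a low value. They report only what shows in the picture. A call takes as long as a camera call.
- robot.outline_of(camera, target): "pixels" (480x640 bool, what is visible of it) and "pixel" ([column, row] in pixels, amid what is visible of it).
The state is a dict: "t": time; "q": joint angles; "dq": joint speeds; "joint_torque": joint torques, N m; "tool_pos": TCP position; "orientation": TCP orientation; "force": force on the tool from outside, world axes, zero at the start; "wrist_torque": the same for the moment, N m; "opening": finger opening in m; "gripper_force": force on a finger pad.
Only numpy, scipy, OpenCV 4.12 (cv2) and the standard library are available. Lean on these libraries where they do the work, as an engineer would, in place of code of your own. Each camera call takes 0.05 s, during which the arm holds its last target. There are 200 camera calls.

## Task

The loan equipment has come back from this desk and is being packed for the store: lay the mouse, the power adapter, the portable drive and the four-port hub each in the moulded packing tray made for it, right side up and lying flat down in the recess. Set each one down, do not drop it, and leave the mug and the tub where they stand.

Things in the scene. Friction and masses are not known exactly. Their poses are not given: they have to be found in the camera images.
- mouse_centre (a point): Centre of the black wireless mouse, rounded; palm hump at its -x end, small grey wheel near +x; plan a long oval, middle 48 mm of its sides straight, upright to 24 mm up. 106 long (x axis) x 58 wide (y) x 36 mm high (z, up), about 0.1 kg. The point is mid-plan, half-way up. Loose on the desk, right side up, any yaw, room round it for a grasp from above across its width at mid-length.
- adapter_centre (a point): Centre of the black laptop power adapter, a thick oblong brick with a grey panel on top. 108 long (x axis) x 46 wide (y) x 30 mm high (z, up), about 0.3 kg. The point is mid-plan, half-way up. Loose on the desk, right side up, any yaw, room round it for a grasp from above across its width at mid-length.
- ssd_centre (a point): Centre of the portable solid-state drive, a flat aluminium slab, grooved on top, dark band near one end. 88 long (x axis) x 58 wide (y) x 13 mm high (z, up), about 0.1 kg. The point is mid-plan, half-way up. Loose on the desk, right side up, any yaw, room round it for a grasp from above across its width at mid-length.
- hub_centre (a point): Centre of the grey four-port hub, a narrow low bar with four oblong ports in its top. 106 long (x axis) x 30 wide (y) x 16 mm high (z, up), under 0.1 kg. The point is mid-plan, half-way up. Loose on the desk, right side up, any yaw, room round it for a grasp from above across its width at mid-length.
- mouse_tray: Brown pulp tray made for the mouse, 142 (x) x 94 (y) x 18 mm, fixed to the desk. Origin: centre of its underside, at desk level; z up. Recess (corners cut off) 114 x 66 mm at its floor, which is 4 mm above the desk; 14 mm deep, sides flared 24 degrees. Long sides cut away to floor level over the middle 56 mm, out to the edge, for fingers. Thing goes along x, either way round.
- adapter_tray: Brown pulp tray made for the power adapter, 144 (x) x 82 (y) x 18 mm, fixed to the desk. Origin: centre of its underside, at desk level; z up. Recess 116 x 54 mm at its floor, which is 4 mm above the desk; 14 mm deep, sides flared 24 degrees. Long sides cut away to floor level over the middle 56 mm, out to the edge, for fingers. Thing goes along x, either way round.
- ssd_tray: Brown pulp tray made for the solid-state drive, 124 (x) x 94 (y) x 12 mm, fixed to the desk. Origin: centre of its underside, at desk level; z up. Recess 96 x 66 mm at its floor, which is 4 mm above the desk; 8 mm deep, sides flared 24 degrees. Long sides cut away to floor level over the middle 56 mm, out to the edge, for fingers. Thing goes along x, either way round.
- hub_tray: Brown pulp tray made for the hub, 142 (x) x 66 (y) x 13 mm, fixed to the desk. Origin: centre of its underside, at desk level; z up. Recess 114 x 38 mm at its floor, which is 4 mm above the desk; 9 mm deep, sides flared 24 degrees. Long sides cut away to floor level over the middle 56 mm, out to the edge, for fingers. Thing goes along x, either way round.
- mug_centre (a point): White ceramic coffee mug standing to one side of the work, 80 mm across plus a handle, 92 mm high; the point is on its axis, half-way up. Loose; to be left alone.
- tub_centre (a point): White screw-topped plastic tub standing to the other side of the work, 68 mm across, 98 mm high; the point is on its axis, half-way up. Loose; to be left alone.

How it is judged:
At the end, for the whole second after the job is handed in: Each thing lies in its own tray, released and still: within 10 mm of the tray centre in plan, at most 4 mm above the recess floor, right side up within 7 degrees, lengthwise in the tray within 15 degrees (either way round); mug and tub upright, within 15 mm of where they stood (horizontal distance between mouse_centre and mouse_tray below 0.01 m and z of mouse_centre in the frame of mouse_tray below 0.026 m and angle between each of mouse_centre, adapter_centre, ssd_centre, hub_centre's own z axis and vertical below 0.12 rad and angle between the x axis of mouse_centre and the x axis of mouse_tray, either way round below 0.26 rad and linear speed of each of mouse, adapter, ssd, hub below 0.02 m/s and horizontal distance between adapter_centre and adapter_tray below 0.01 m and z of adapter_centre in the frame of adapter_tray below 0.023 m and angle between the x axis of adapter_centre and the x axis of adapter_tray, either way round below 0.26 rad and horizontal distance between ssd_centre and ssd_tray below 0.01 m and z of ssd_centre in the frame of ssd_tray below 0.0145 m and angle between the x axis of ssd_centre and the x axis of ssd_tray, either way round below 0.26 rad and horizontal distance between hub_centre and hub_tray below 0.01 m and z of hub_centre in the frame of hub_tray below 0.016 m and angle between the x axis of hub_centre and the x axis of hub_tray, either way round below 0.26 rad and distance of each of mug_centre, tub_centre from where it was at the start of the episode below 0.015 m and angle between each of mug_centre, tub_centre's own z axis and vertical below 0.1 rad); the robot touches nothing.
It fails at once if one of the four things is dropped (let fall freely from more than about 20 mm) ((contact force between anything else and mouse below 0.02 N and linear speed of mouse above 0.6 m/s) or (contact force between anything else and adapter below 0.02 N and linear speed of adapter above 0.6 m/s) or (contact force between anything else and ssd below 0.02 N and linear speed of ssd above 0.6 m/s) or (contact force between anything else and hub below 0.02 N and linear speed of hub above 0.6 m/s)).
It fails at once if the mug is knocked or moved by more than 15 mm (distance of mug_centre from where it was at the start of the episode above 0.015 m).
It fails at once if the tub is knocked or moved by more than 15 mm (distance of tub_centre from where it was at the start of the episode above 0.015 m).
It also fails if it takes over 106 s, if anything falls off the work surface, if the arm or the gripper's body presses on something with over 40 N, if the wrist force passes 120 N, or if a joint passes its speed limit or range.

## Working session

There is one attempt and no reset: what is moved stays moved. The work goes in short steps, Python scripts to look and compute and a tool call to move; the robot and the scene stay as the last step left them, time stands still between calls to the robot, and variables do not carry over. Pictures are saved under pics/ and viewed, at most 14 in all, crops included, and the job is handed in when it is done.

Besides the shell and the picture viewer there is one more tool, called after "Call:" by a JSON object that holds its "op" and its "data", one argument or row to a line. carry_out: Moves the arm, as the interface text tells. Its arguments: {"type":"object","properties":{"rows":{"type":"array"},"jaw":{"type":"number"},"force":{"type":"number"}},"required":["rows"]}

```bash
ls; mkdir -p pics
python3 - <<'E'
from plant import robot
import cv2,numpy as np
for c in("top","side"):
    im=robot.read_camera(c); cv2.imwrite(f"pics/{c}0.png",im[...,::-1])
    m=robot.camera_model(c); print(c,{k:np.round(v,3).tolist() for k,v in m.items()})
print(robot.read_state(),robot.grip_depth)
E
```

```text
pics
top {'fx': 458.562, 'fy': 458.562, 'cx': 320.391, 'cy': 235.04, 'dist': [0.006, 0.0, 0.0, 0.0, 0.0], 'R': [[0.024, -1.0, -0.019], [-0.995, -0.022, -0.098], [0.097, 0.021, -0.995]], 't': [0.003, 0.535, 0.979]}
side {'fx': 441.225, 'fy': 441.225, 'cx': 318.007, 'cy': 240.662, 'dist': [0.027, 0.0, 0.0, 0.0, 0.0], 'R': [[0.694, -0.72, -0.006], [-0.523, -0.498, -0.692], [0.495, 0.484, -0.722]], 't': [-0.388, 0.328, 0.913]}
{'t': 0.1, 'q': array([ 1.18761432e+00,  1.31094845e-01,  1.48917294e+00,  2.47512182e-05,
        1.52299162e+00, -8.53984856e-02]), 'dq': array([-0.00016165, -0.00236832, -0.00350318, -0.00081431,  0.00172249,
       -0.00070538]), 'joint_torque': array([ 2.61050511e-03, -5.61344326e+01, -4.93096340e+01,  7.71627040e-02,
        2.91525229e-02, -8.46545618e-05]), 'tool_pos': array([0.17581768, 0.57312594, 0.21768544]), 'orientation': array([-4.65971655e-01, -3.10642660e+00,  2.53725050e-03]), 'force': array([ 0.54484345,  0.16219182, -0.20284355]), 'wrist_torque': array([-0.03910362,  0.03824056, -0.00247109]), 'gripper_force': 0.0, 'opening': 0.0929560323532215} 0.0188
```

View pics/top0.png

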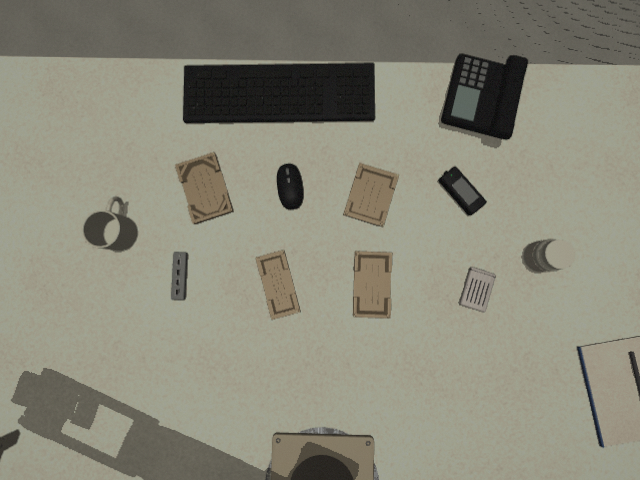

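```bash
cat > h.py <<'E'
from plant import robot
import cv2,numpy as np
from scipy.spatial.transform import Rotation as Ro
H=dict(mouse=.036,adapter=.030,ssd=.013,hub=.016,mouse_tray=.018,adapter_tray=.018,ssd_tray=.012,hub_tray=.013)
def lift(cam,px,z):
    m=robot.camera_model(cam); K=np.array([[m['fx'],0,m['cx']],[0,m['fy'],m['cy']],[0,0,1]])
    u=cv2.undistortPoints(np.float64(px).reshape(-1,1,2),K,np.array(m['dist'],float)).reshape(-1,2)
    R=np.array(m['R']);t=np.array(m['t']); C=-R.T@t; d=np.c_[u,np.ones(len(u))]@R
    return (C+d*((z-C[2])/d[:,2])[:,None])[:,:2]
def proj(cam,X):
    m=robot.camera_model(cam); K=np.array([[m['fx'],0,m['cx']],[0,m['fy'],m['cy']],[0,0,1]])
    return cv2.projectPoints(np.float64(X).reshape(-1,1,3),cv2.Rodrigues(np.array(m['R']))[0],np.array(m['t'],float),K,np.array(m['dist'],float))[0].reshape(-1,2)
def find(cam,name,z):
    r=robot.outline_of(cam,name)
    out=[]
    for d in r[:3]:
        M=d['pixels'].astype(np.uint8); cs=cv2.findContours(M,cv2.RETR_EXTERNAL,cv2.CHAIN_APPROX_NONE)[0]
        if not cs: continue
        c=max(cs,key=cv2.contourArea).reshape(-1,2)
        w=lift(cam,c,z); (x,y),(a,b),th=cv2.minAreaRect((w*1000).astype(np.float32))
        if a<b: a,b,th=b,a,th+90
        out.append((round(d['conf'],2),np.round(d['pixel']).astype(int).tolist(),np.round([x,y],1).tolist(),np.round([a,b],1).tolist(),round((th+90)%180-90,1)))
    return out
E
python3 - <<'E'
from h import *
robot.read_camera("top")
for n in["mouse","adapter","ssd","hub","mouse_tray","adapter_tray","ssd_tray","hub_tray","mug","tub"]:
    nm=n if "tray" in n else n+"_centre"
    print(n,find("top",nm,H.get(n,.09)))
E
```

```text
mouse [(0.83, [290, 188], [639.2, 83.3], [100.6, 59.3], 1.9)]
adapter [(0.7, [463, 190], [639.6, -291.8], [111.0, 55.4], 42.6)]
ssd [(0.76, [474, 292], [424.7, -328.5], [87.0, 60.5], -16.9)]
hub [(0.63, [181, 275], [438.7, 324.8], [103.5, 32.8], 0.0)]
mouse_tray [(0.7, [204, 188], [635.8, 278.4], [147.3, 97.3], 18.9)]
adapter_tray [(0.68, [373, 285], [429.1, -100.2], [142.1, 82.2], -0.5)]
ssd_tray [(0.65, [181, 274], [440.0, 326.8], [106.2, 34.6], 0.3), (0.59, [371, 192], [628.8, -94.6], [126.0, 93.5], -15.3)]
hub_tray [(0.89, [280, 285], [424.1, 107.6], [141.6, 66.8], 17.1)]
mug [(0.73, [279, 285], [425.0, 98.1], [130.0, 60.7], 16.9), (0.66, [109, 228], [530.4, 454.0], [110.7, 106.5], 30.5)]
tub [(0.89, [547, 254], [498.1, -447.9], [98.5, 64.7], -88.6)]
```

```bash
cat > fit.py <<'E'
from h import *
from scipy.optimize import minimize
D=dict(mouse=(.106,.058,.036),adapter=(.108,.046,.030),ssd=(.088,.058,.013),hub=(.106,.030,.016),mouse_tray=(.142,.094,.018),adapter_tray=(.144,.082,.018),ssd_tray=(.124,.094,.012),hub_tray=(.142,.066,.013))
def model(n):
    L,W,h=D[n]
    if n=="mouse":
        a=np.linspace(0,2*np.pi,40); x=np.sign(np.cos(a))*.024+np.cos(a)*.029; y=np.sin(a)*.029
        return np.vstack([np.c_[x,y,0*x],np.c_[x,y,0*x+.018],np.c_[x*.6,y*.6,0*x+.034]])
    s=np.array([[1,1],[1,-1],[-1,-1],[-1,1]])*[L/2,W/2]
    return np.vstack([np.c_[s,[0]*4],np.c_[s,[h]*4]])
def hull(cam,n,p,z0=0):
    M=model(n); c,s=np.cos(p[2]),np.sin(p[2])
    X=np.c_[M[:,0]*c-M[:,1]*s+p[0],M[:,0]*s+M[:,1]*c+p[1],M[:,2]+z0]
    return cv2.convexHull(proj(cam,X).astype(np.float32)).reshape(-1,2)
def fit(cam,im,n,p0,z0=0,gc=True):
    # grabCut mask near the prior, then silhouette fit at 8x subpixel
    h=hull(cam,n,p0,z0); lab=np.full(im.shape[:2],cv2.GC_BGD,np.uint8)
    m=np.zeros_like(lab); cv2.fillConvexPoly(m,np.round(h).astype(int),1)
    k=lambda r:cv2.getStructuringElement(cv2.MORPH_ELLIPSE,(2*r+1,)*2)
    lab[cv2.dilate(m,k(6))>0]=cv2.GC_PR_BGD; lab[m>0]=cv2.GC_PR_FGD; lab[cv2.erode(m,k(4))>0]=cv2.GC_FGD
    x,y,w,hh=cv2.boundingRect(np.round(h).astype(int)); q=18; x0,y0=x-q,y-q
    S=4; cr=cv2.resize(im[y0:y+hh+q,x0:x+w+q],None,fx=S,fy=S,interpolation=cv2.INTER_CUBIC)
    l=cv2.resize(lab[y0:y+hh+q,x0:x+w+q],None,fx=S,fy=S,interpolation=cv2.INTER_NEAREST)
    cv2.grabCut(np.ascontiguousarray(cr[...,::-1]),l,None,np.zeros((1,65)),np.zeros((1,65)),6,cv2.GC_INIT_WITH_MASK)
    F=((l==1)|(l==3)).astype(np.uint8); F=cv2.morphologyEx(F,cv2.MORPH_CLOSE,k(8)); F=cv2.morphologyEx(F,cv2.MORPH_OPEN,k(8))
    def cost(p):
        g=np.zeros_like(F); hh_=(hull(cam,n,[p[0]/1e3,p[1]/1e3,p[2]/100],z0)-[x0,y0]+.5)*S-.5
        cv2.fillConvexPoly(g,np.round(hh_*16).astype(int),1,shift=4); return float((g!=F).sum())/max(1,F.sum())
    b=np.array([p0[0]*1e3,p0[1]*1e3,p0[2]*100]); 
    for st in(8,3):
        sx=np.vstack([b,b+[st,0,0],b+[0,st,0],b+[0,0,st]]); r=minimize(cost,b,method='Nelder-Mead',options=dict(initial_simplex=sx,xatol=.05,fatol=1e-5)); b=r.x
    return np.array([b[0]/1e3,b[1]/1e3,b[2]/100]),r.fun
def overlay(cam,im,P,fn,box,Z={}):
    x0,y0,x1,y1=box; s=min(800/(x1-x0),600/(y1-y0)); o=cv2.resize(im[y0:y1,x0:x1,::-1],None,fx=s,fy=s,interpolation=cv2.INTER_CUBIC)
    for n,p in P.items(): cv2.polylines(o,[np.round((hull(cam,n,p,Z.get(n,0))-[x0,y0]+.5)*s).astype(int)],True,(0,0,255),1)
    cv2.imwrite(fn,o)
E
python3 - <<'E'
from fit import *
im=robot.read_camera("top"); im2=robot.read_camera("side")
I=dict(mouse=(.635,.083,.05),adapter=(.635,-.29,.7),ssd=(.425,-.328,-.295),hub=(.437,.322,0),mouse_tray=(.634,.277,.3),adapter_tray=(.429,-.1,0),ssd_tray=(.628,-.095,-.26),hub_tray=(.424,.107,.29))
P={};Q={}
for n,p in I.items():
    P[n],c=fit("top",im,n,p); Q[n],c2=fit("side",im2,n,P[n])
    print(n,np.round(P[n],4),round(c,3),'| side',np.round(Q[n],4),round(c2,3))
import json; json.dump({n:P[n].tolist() for n in P},open("P.json","w"))
overlay("top",im,P,"pics/ov_top.png",(140,130,510,340)); overlay("side",im2,P,"pics/ov_side.png",(0,0,640,480))
E
```

```text
mouse [0.6438 0.087  0.1578] 0.048 | side [0.6469 0.0868 0.1897] 0.043
adapter [ 0.641  -0.2949  0.7128] 0.028 | side [ 0.6416 -0.2978  0.7056] 0.036
ssd [ 0.4251 -0.3301 -0.2918] 0.029 | side [ 0.4259 -0.3318 -0.2659] 0.069
hub [0.4386 0.3271 0.0029] 0.035 | side [ 0.4394  0.3265 -0.0044] 0.028
mouse_tray [0.6371 0.2809 0.3415] 0.023 | side [0.6396 0.2808 0.3418] 0.043
adapter_tray [ 0.4306 -0.1    -0.0141] 0.025 | side [ 0.4309 -0.1023 -0.0164] 0.039
ssd_tray [ 0.6301 -0.095  -0.2792] 0.019 | side [ 0.6315 -0.0967 -0.2838] 0.053
hub_tray [0.4252 0.1075 0.2899] 0.023 | side [0.4261 0.1066 0.2886] 0.037
```

View pics/ov_top.png

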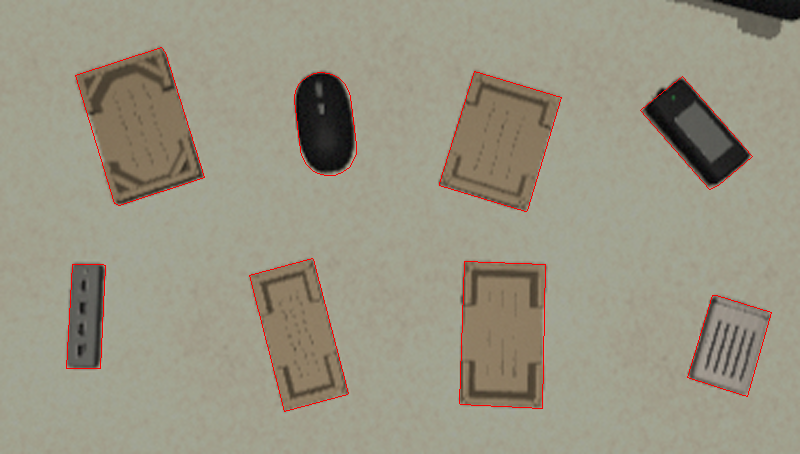

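View pics/ov_side.png

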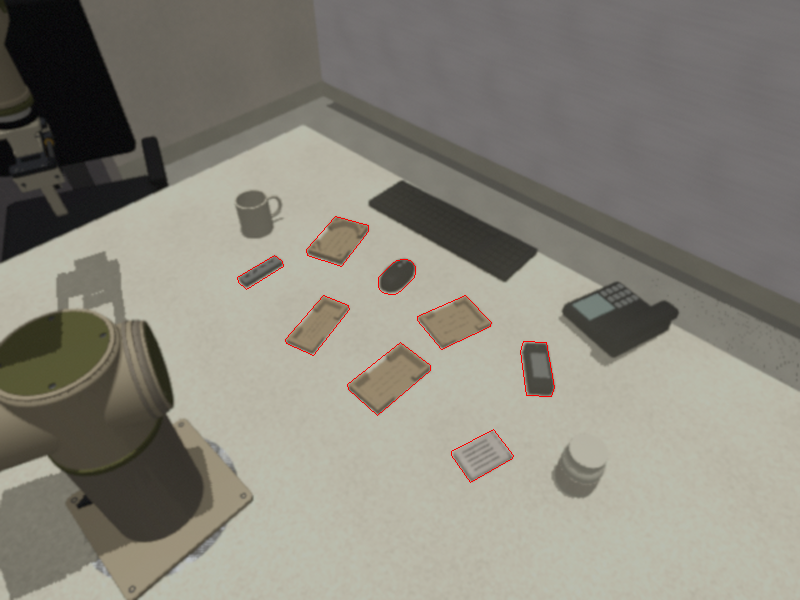

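```bash
cat > go.py <<'E'
import sys
from h import *
T=dict(mouse=(.6453,.0869,.174),mouse_tray=(.6384,.2808,.342),adapter=(.6413,-.2963,.709-np.pi),adapter_tray=(.4307,-.1011,-.015-np.pi),ssd=(.4255,-.331,-.279),ssd_tray=(.6308,-.0959,-.2815),hub=(.439,.3268,0),hub_tray=(.4257,.107,.289))
def Rt(psi): return np.array([[-np.cos(psi),-np.sin(psi),0],[-np.sin(psi),np.cos(psi),0],[0,0,-1]]).T.T
def plan(wps):
    s=robot.read_state(); p=np.array(s['tool_pos']); R=Ro.from_rotvec(s['orientation'])
    print('t',round(s['t'],2),'pos',np.round(p*1e3,1),'force',np.round(s['force'],1),'open',round(s['opening']*1e3,1),'gf',round(float(s['gripper_force']),1))
    for n,z in wps:
        x,y,psi=T[n] if isinstance(n,str) else n
        M=np.c_[[-np.cos(psi),-np.sin(psi),0],[-np.sin(psi),np.cos(psi),0],[0,0,-1]]
        d=R.inv().apply(np.array([x,y,z])-p); r=(R.inv()*Ro.from_matrix(M)).as_rotvec(degrees=True)
        print(n,z,'shift',np.round(d,4).tolist(),'turn',np.round(r,2).tolist())
if __name__=="__main__": plan([(a.split(':')[0],float(a.split(':')[1])) for a in sys.argv[1:]])
E
python3 go.py hub:.13 hub:.05 hub:.004; python3 -c "
from h import *
print(lift('top',[[102,230]],.092),lift('top',[[553,254]],.098))"
```

```text
t 0.75 pos [176.  573.6 218.7] force [0.4 0.6 0.8] open 93.3 gf 0.0
hub 0.13 shift [-0.3238, -0.1588, 0.0886] turn [0.0, -0.0, -17.06]
hub 0.05 shift [-0.3238, -0.1588, 0.1686] turn [0.0, -0.0, -17.06]
hub 0.004 shift [-0.3238, -0.1588, 0.2146] turn [0.0, -0.0, -17.06]
[[0.52823828 0.46503028]] [[ 0.49966603 -0.45322954]]
```

Call:
{"op": "carry_out", "data": {
  "rows": [
    [-0.04,-0.02,0.011,0,0,-2.1],
    [-0.081,-0.04,0.022,0,0,-4.3],
    [-0.121,-0.06,0.033,0,0,-6.4],
    [-0.162,-0.079,0.044,0,0,-8.5],
    [-0.202,-0.099,0.055,0,0,-10.7],
    [-0.243,-0.119,0.066,0,0,-12.8],
    [-0.284,-0.139,0.078,0,0,-15],
    [-0.3238,-0.1588,0.089,0,0,-17.06],
    [-0.3238,-0.1588,0.12,0,0,-17.06],
    [-0.3238,-0.1588,0.15,0,0,-17.06],
    [-0.3238,-0.1588,0.168,0,0,-17.06],
    [-0.3238,-0.1588,0.168,0,0,-17.06]
  ],
  "jaw": 0,
  "force": 20
}}

```text
t: 2.25
tool_pos: [0.4378, 0.3262, 0.0493]
orientation: [0.0, -3.139, 0.002]
force: [-0.9, 0.2, -0.7]
opening: 0.0934
gripper_force: 0.0
```

```bash
python3 go.py hub:.004
python3 - <<'E'
from h import *
o=[robot.read_camera(c)[a:b,d:e,::-1] for c,a,b,d,e in(("top",190,370,90,330),("side",100,280,130,370))]
cv2.imwrite("pics/hub1.png",cv2.resize(np.hstack(o),None,fx=1.66,fy=1.66,interpolation=cv2.INTER_CUBIC))
E
```

```text
t 2.25 pos [437.8 326.2  49.3] force [-0.9  0.2 -0.7] open 93.4 gf 0.0
hub 0.004 shift [-0.0013, 0.0006, 0.0453] turn [-0.09, -0.14, 0.01]
```

View pics/hub1.png

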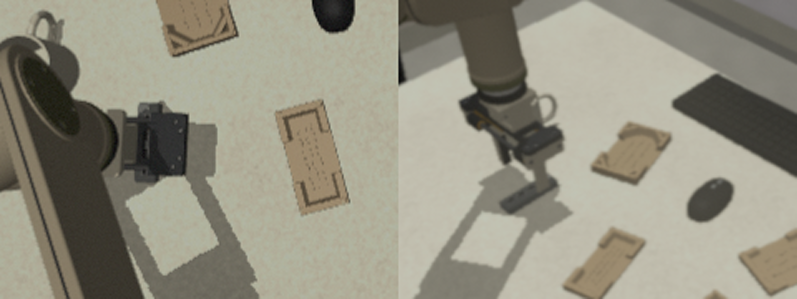

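Call:
{"op": "carry_out", "data": {
  "rows": [
    [-0.001,0.0005,0.02,0,0,0],
    [-0.001,0.0005,0.035,0,0,0],
    [-0.001,0.0005,0.045,0,0,0],
    [-0.001,0.0005,0.045,0,0,0]
  ]
}}

```text
t: 2.85
tool_pos: [0.439, 0.3267, 0.0041]
orientation: [0.0, -3.139, 0.002]
force: [0.2, -0.5, 0.7]
opening: 0.0931
gripper_force: 0.0
```

Call:
{"op": "carry_out", "data": {
  "rows": [
    [0,0,0,0,0,0],
    [0,0,0,0,0,0],
    [0,0,0,0,0,0],
    [0,0,0,0,0,0],
    [0,0,0,0,0,0],
    [0,0,0,0,0,0],
    [0,0,0,0,0,0],
    [0,0,0,0,0,0]
  ],
  "jaw": 255,
  "force": 20
}}

```text
t: 3.85
tool_pos: [0.44, 0.3273, 0.0056]
orientation: [-0.0, -3.142, 0.0]
force: [0.1, 0.4, -0.4]
opening: 0.0302
gripper_force: 20.0
```

```bash
python3 go.py hub:.09 hub_tray:.09 hub_tray:.009
```

```text
t 3.85 pos [440.  327.3   5.6] force [ 0.1  0.4 -0.4] open 30.2 gf 20.0
hub 0.09 shift [0.001, -0.0005, -0.0844] turn [-0.0, -0.0, -0.0]
hub_tray 0.09 shift [0.0143, -0.2203, -0.0844] turn [-0.0, -0.0, -16.56]
hub_tray 0.009 shift [0.0143, -0.2203, -0.0034] turn [-0.0, -0.0, -16.56]
```

Call:
{"op": "carry_out", "data": {
  "rows": [
    [0,0,-0.02,0,0,0],
    [0,0,-0.045,0,0,0],
    [0.003,-0.03,-0.055,0,0,-2.5],
    [0.005,-0.07,-0.055,0,0,-5.5],
    [0.008,-0.115,-0.055,0,0,-9],
    [0.011,-0.16,-0.055,0,0,-12.5],
    [0.013,-0.195,-0.055,0,0,-15],
    [0.0138,-0.22,-0.055,0,0,-16.6],
    [0.0138,-0.22,-0.04,0,0,-16.6],
    [0.0138,-0.22,-0.025,0,0,-16.6],
    [0.0138,-0.22,-0.025,0,0,-16.6],
    [0.0138,-0.22,-0.025,0,0,-16.6]
  ]
}}

```text
t: 5.35
tool_pos: [0.4259, 0.1079, 0.0303]
orientation: [0.455, -3.108, -0.0]
force: [0.9, -0.1, -0.4]
opening: 0.0297
gripper_force: 20.0
```

```bash
python3 go.py hub_tray:.01
```

```text
t 5.35 pos [425.9 107.9  30.3] force [ 0.9 -0.1 -0.4] open 29.7 gf 20.0
hub_tray 0.01 shift [0.0004, -0.0008, 0.0204] turn [0.01, -0.05, 0.09]
```

Call:
{"op": "carry_out", "data": {
  "rows": [
    [0,-0.0005,0.01,0,0,0],
    [0,-0.0005,0.017,0,0,0],
    [0,-0.0005,0.0206,0,0,0],
    [0,-0.0005,0.0206,0,0,0],
    [0,-0.0005,0.0206,0,0,0]
  ]
}}

```text
t: 5.98
tool_pos: [0.4264, 0.1068, 0.01]
orientation: [-0.453, 3.109, 0.0]
force: [-0.5, -0.4, -1.2]
opening: 0.0296
gripper_force: 20.0
```

Call:
{"op": "carry_out", "data": {
  "rows": [
    [0,0,0,0,0,0],
    [0,0,0,0,0,0],
    [0,0,0,0,0,0],
    [0,0,0,0,0,0],
    [0,0,0,0,0,0],
    [0,0,-0.03,0,0,0],
    [0,0,-0.07,0,0,0],
    [0,0,-0.11,0,0,0],
    [0,0,-0.11,0,0,0]
  ],
  "jaw": 0
}}

```text
t: 7.1
tool_pos: [0.4291, 0.1072, 0.1238]
orientation: [-0.453, 3.102, -0.0]
force: [-0.7, -0.7, -0.5]
opening: 0.093
gripper_force: 0.0
```

```bash
python3 go.py mouse:.12 mouse:.06 mouse:.005
```

```text
t 7.1 pos [429.1 107.2 123.8] force [-0.7 -0.7 -0.5] open 93.0 gf 0.0
mouse 0.12 shift [-0.2014, -0.0812, 0.0053] turn [-0.04, 0.4, 6.63]
mouse 0.06 shift [-0.201, -0.0812, 0.0653] turn [-0.04, 0.4, 6.63]
mouse 0.005 shift [-0.2006, -0.0811, 0.1203] turn [-0.04, 0.4, 6.63]
```

Call:
{"op": "carry_out", "data": {
  "rows": [
    [-0.04,-0.016,0,0,0,1.5],
    [-0.08,-0.032,0,0,0,3],
    [-0.125,-0.05,0,0,0,4.5],
    [-0.165,-0.066,0,0,0,6],
    [-0.204,-0.0815,0,0,0,6.6],
    [-0.204,-0.0815,0.03,0,0,6.6],
    [-0.204,-0.0815,0.06,0,0,6.6],
    [-0.204,-0.0815,0.06,0,0,6.6],
    [-0.204,-0.0815,0.06,0,0,6.6]
  ]
}}

```text
t: 8.22
tool_pos: [0.6451, 0.087, 0.0603]
orientation: [0.274, -3.129, -0.0]
force: [0.5, 0.5, -0.5]
opening: 0.0931
gripper_force: 0.0
```

```bash
python3 go.py mouse:.005;  python3 - <<'E'
from h import *
o=[robot.read_camera(c)[a:b,d:e,::-1] for c,a,b,d,e in(("top",150,330,160,400),("side",150,330,190,430))]
cv2.imwrite("pics/m1.png",cv2.resize(np.hstack(o),None,fx=1.66,fy=1.66,interpolation=cv2.INTER_CUBIC))
E
```

```text
t 8.22 pos [645.1  87.   60.3] force [ 0.5  0.5 -0.5] open 93.1 gf 0.0
mouse 0.005 shift [-0.0002, -0.0002, 0.0553] turn [0.0, -0.01, 0.03]
```

View pics/m1.png

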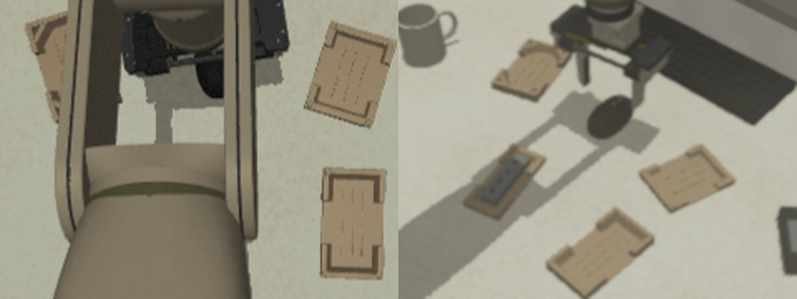

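Call:
{"op": "carry_out", "data": {
  "rows": [
    [0,0,0.025,0,0,0],
    [0,0,0.045,0,0,0],
    [0,0,0.055,0,0,0],
    [0,0,0.055,0,0,0],
    [0,0,0.055,0,0,0]
  ]
}}

```text
t: 8.95
tool_pos: [0.6457, 0.087, 0.0059]
orientation: [-0.274, 3.128, -0.0]
force: [0.4, 0.1, -0.2]
opening: 0.0931
gripper_force: 0.0
```

Call:
{"op": "carry_out", "data": {
  "rows": [
    [0,0,0,0,0,0],
    [0,0,0,0,0,0],
    [0,0,0,0,0,0],
    [0,0,0,0,0,0],
    [0,0,0,0,0,0],
    [0,0,0,0,0,0]
  ],
  "jaw": 255,
  "force": 20
}}

```text
t: 9.7
tool_pos: [0.6451, 0.087, 0.0051]
orientation: [-0.274, 3.13, 0.0]
force: [-1.1, 0.0, 1.0]
opening: 0.0579
gripper_force: 20.0
```

```bash
python3 go.py mouse:.06 mouse_tray:.06 mouse_tray:.03
```

```text
t 9.7 pos [645.1  87.    5.1] force [-1.1  0.   1. ] open 57.9 gf 20.0
mouse 0.06 shift [-0.0001, -0.0001, -0.0549] turn [0.0, 0.01, 0.03]
mouse_tray 0.06 shift [-0.027, 0.1921, -0.0549] turn [0.0, 0.01, -9.6]
mouse_tray 0.03 shift [-0.027, 0.1921, -0.0249] turn [0.0, 0.01, -9.6]
```

Call:
{"op": "carry_out", "data": {
  "rows": [
    [0,0,-0.025,0,0,0],
    [0,0,-0.05,0,0,0],
    [-0.005,0.035,-0.055,0,0,-2],
    [-0.011,0.08,-0.055,0,0,-4],
    [-0.017,0.125,-0.055,0,0,-6],
    [-0.023,0.165,-0.055,0,0,-8],
    [-0.027,0.192,-0.055,0,0,-9.6],
    [-0.027,0.192,-0.045,0,0,-9.6],
    [-0.027,0.192,-0.03,0,0,-9.6],
    [-0.027,0.192,-0.03,0,0,-9.6],
    [-0.027,0.192,-0.03,0,0,-9.6]
  ]
}}

```text
t: 11.08
tool_pos: [0.6383, 0.2796, 0.0346]
orientation: [0.532, -3.095, 0.0]
force: [-0.3, -0.7, -1.1]
opening: 0.0578
gripper_force: 20.0
```

```bash
python3 go.py mouse_tray:.0097
```

```text
t 11.07 pos [638.3 279.6  34.6] force [-0.3 -0.7 -1.1] open 57.8 gf 20.0
mouse_tray 0.0097 shift [-0.0005, 0.0011, 0.0249] turn [-0.01, -0.06, -0.07]
```

Call:
{"op": "carry_out", "data": {
  "rows": [
    [0,0.0005,0.01,0,0,0],
    [0,0.0005,0.02,0,0,0],
    [0,0.0005,0.0252,0,0,0],
    [0,0.0005,0.0252,0,0,0],
    [0,0.0005,0.0252,0,0,0]
  ]
}}

```text
t: 11.7
tool_pos: [0.6382, 0.2812, 0.0096]
orientation: [0.535, -3.096, 0.0]
force: [0.2, -0.1, -0.8]
opening: 0.0579
gripper_force: 20.0
```

Call:
{"op": "carry_out", "data": {
  "rows": [
    [0,0,0,0,0,0],
    [0,0,0,0,0,0],
    [0,0,0,0,0,0],
    [0,0,0,0,0,0],
    [0,0,-0.03,0,0,0],
    [0,0,-0.07,0,0,0],
    [0,0,-0.11,0,0,0],
    [0,0,-0.11,0,0,0],
    [0,0,-0.11,0,0,0]
  ],
  "jaw": 0
}}

```text
t: 12.82
tool_pos: [0.638, 0.2811, 0.1194]
orientation: [0.535, -3.095, 0.0]
force: [0.1, -0.9, -0.0]
opening: 0.0928
gripper_force: 0.0
```

```bash
python3 go.py ssd:.12 ssd:.05
```

```text
t 12.82 pos [638.  281.1 119.4] force [ 0.1 -0.9 -0. ] open 92.8 gf 0.0
ssd 0.12 shift [0.4055, -0.5054, -0.0005] turn [-0.01, -0.02, 35.58]
ssd 0.05 shift [0.4055, -0.5054, 0.0695] turn [-0.01, -0.02, 35.58]
```

Call:
{"op": "carry_out", "data": {
  "rows": [
    [0.02,-0.025,0,0,0,2],
    [0.055,-0.068,0,0,0,5],
    [0.095,-0.118,0,0,0,8.5],
    [0.135,-0.168,0,0,0,12],
    [0.175,-0.218,0,0,0,15.5],
    [0.215,-0.268,0,0,0,19],
    [0.255,-0.318,0,0,0,22.5],
    [0.295,-0.368,0,0,0,26],
    [0.335,-0.418,0,0,0,29.5],
    [0.372,-0.463,0,0,0,33],
    [0.4055,-0.5054,0,0,0,35.6],
    [0.4055,-0.5054,0.02,0,0,35.6]
  ]
}}

```text
t: 14.32
tool_pos: [0.4239, -0.335, 0.0995]
orientation: [0.446, 3.109, -0.002]
force: [0.3, 0.3, -0.6]
opening: 0.0933
gripper_force: 0.0
```

Call:
{"op": "carry_out", "data": {
  "rows": [
    [0,0,0.025,0,0,0],
    [0,0,0.05,0,0,0],
    [0,0,0.05,0,0,0],
    [0,0,0.05,0,0,0]
  ]
}}

```text
t: 14.82
tool_pos: [0.4255, -0.3307, 0.0498]
orientation: [-0.437, -3.11, -0.001]
force: [-0.0, 0.3, 0.7]
opening: 0.0929
gripper_force: 0.0
```

```bash
python3 go.py ssd:.004;  python3 - <<'E'
from h import *
o=[robot.read_camera(c)[a:b,d:e,::-1] for c,a,b,d,e in(("top",130,370,150,470),("side",230,470,200,520))]
cv2.imwrite("pics/s1.png",cv2.resize(np.hstack(o),None,fx=1.25,fy=1.25,interpolation=cv2.INTER_CUBIC))
E
```

```text
t 14.82 pos [ 425.5 -330.7   49.8] force [-0.   0.3  0.7] open 92.9 gf 0.0
ssd 0.004 shift [-0.0001, -0.0003, 0.0458] turn [0.02, -0.05, -0.01]
```

View pics/s1.png

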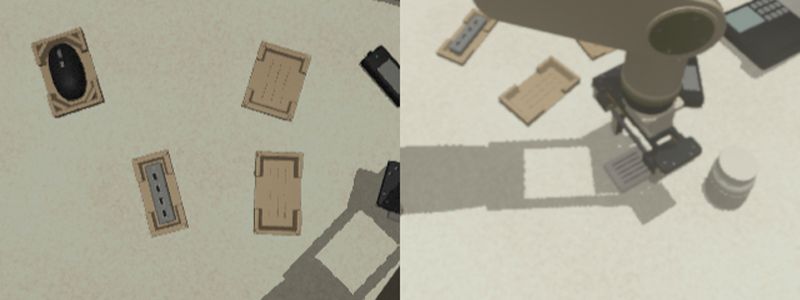

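Call:
{"op": "carry_out", "data": {
  "rows": [
    [0,0,0.02,0,0,0],
    [0,0,0.037,0,0,0],
    [0,0,0.0458,0,0,0],
    [0,0,0.0458,0,0,0],
    [0,0,0.0458,0,0,0]
  ]
}}

```text
t: 15.55
tool_pos: [0.426, -0.3312, 0.0046]
orientation: [0.437, 3.11, -0.001]
force: [0.5, 0.5, 0.2]
opening: 0.0933
gripper_force: 0.0
```

Call:
{"op": "carry_out", "data": {
  "rows": [
    [0,0,0,0,0,0],
    [0,0,0,0,0,0],
    [0,0,0,0,0,0],
    [0,0,0,0,0,0],
    [0,0,0,0,0,0],
    [0,0,0,0,0,0]
  ],
  "jaw": 255,
  "force": 20
}}

```text
t: 16.3
tool_pos: [0.4257, -0.3309, 0.0041]
orientation: [0.437, 3.111, -0.0]
force: [0.2, 0.4, 0.6]
opening: 0.0576
gripper_force: 20.0
```

```bash
python3 go.py ssd:.06 ssd_tray:.06 ssd_tray:.03
```

```text
t 16.3 pos [ 425.7 -330.9    4.1] force [0.2 0.4 0.6] open 57.6 gf 20.0
ssd 0.06 shift [0.0002, -0.0001, -0.0559] turn [-0.0, 0.0, -0.01]
ssd_tray 0.06 shift [-0.1324, 0.2825, -0.0559] turn [-0.0, 0.0, 0.13]
ssd_tray 0.03 shift [-0.1324, 0.2825, -0.0259] turn [-0.0, 0.0, 0.13]
```

Call:
{"op": "carry_out", "data": {
  "rows": [
    [0,0,-0.025,0,0,0],
    [0,0,-0.05,0,0,0],
    [-0.014,0.03,-0.056,0,0,0],
    [-0.035,0.075,-0.056,0,0,0],
    [-0.058,0.124,-0.056,0,0,0],
    [-0.081,0.173,-0.056,0,0,0],
    [-0.103,0.22,-0.056,0,0,0],
    [-0.121,0.259,-0.056,0,0,0],
    [-0.1324,0.2825,-0.056,0,0,0],
    [-0.1324,0.2825,-0.04,0,0,0.1],
    [-0.1324,0.2825,-0.025,0,0,0.1],
    [-0.1324,0.2825,-0.025,0,0,0.1]
  ]
}}

```text
t: 17.8
tool_pos: [0.628, -0.0963, 0.0259]
orientation: [-0.441, -3.105, -0.0]
force: [0.1, -0.1, -0.4]
opening: 0.0576
gripper_force: 20.0
```

```bash
python3 go.py ssd_tray:.0085
```

```text
t 17.8 pos [628.  -96.3  25.9] force [ 0.1 -0.1 -0.4] open 57.6 gf 20.0
ssd_tray 0.0085 shift [-0.0027, 0.0012, 0.0174] turn [-0.03, -0.3, -0.04]
```

Call:
{"op": "carry_out", "data": {
  "rows": [
    [0,0,0,0,0,0],
    [0,0,0.01,0,0,0],
    [0,0,0.017,0,0,0],
    [0,0,0.0205,0,0,0],
    [0,0,0.0205,0,0,0],
    [0,0,0.0205,0,0,0]
  ]
}}

```text
t: 18.55
tool_pos: [0.6309, -0.0958, 0.0085]
orientation: [0.44, 3.111, 0.0]
force: [0.1, -0.4, -0.5]
opening: 0.0581
gripper_force: 20.0
```

Call:
{"op": "carry_out", "data": {
  "rows": [
    [0,0,0,0,0,0],
    [0,0,0,0,0,0],
    [0,0,0,0,0,0],
    [0,0,0,0,0,0],
    [0,0,-0.03,0,0,0],
    [0,0,-0.07,0,0,0],
    [0,0,-0.11,0,0,0],
    [0,0,-0.11,0,0,0],
    [0,0,-0.11,0,0,0]
  ],
  "jaw": 0
}}

```text
t: 19.68
tool_pos: [0.6306, -0.0958, 0.1181]
orientation: [-0.44, -3.11, -0.0]
force: [-0.2, -0.8, -0.2]
opening: 0.0929
gripper_force: 0.0
```

```bash
python3 go.py adapter:.12 adapter:.06; python3 -c "
from h import *
print(robot.read_state()['q'])"
```

```text
t 19.68 pos [630.6 -95.8 118.1] force [-0.2 -0.8 -0.2] open 92.9 gf 0.0
adapter 0.12 shift [-0.0659, -0.1896, -0.002] turn [-0.03, -0.01, 123.27]
adapter 0.06 shift [-0.0659, -0.1896, 0.058] turn [-0.03, -0.01, 123.27]
[-2.31138327e-01  2.95625061e-01  1.48530630e+00 -2.08627532e-05
  1.36107801e+00 -1.52088615e+00]
```

Call:
{"op": "carry_out", "data": {
  "rows": [
    [-0.005,-0.015,0,0,0,10],
    [-0.011,-0.032,0,0,0,20],
    [-0.017,-0.048,0,0,0,30],
    [-0.023,-0.065,0,0,0,40],
    [-0.028,-0.081,0,0,0,50],
    [-0.034,-0.098,0,0,0,60],
    [-0.039,-0.113,0,0,0,70],
    [-0.045,-0.13,0,0,0,80],
    [-0.05,-0.145,0,0,0,90],
    [-0.055,-0.16,0,0,0,100],
    [-0.061,-0.175,0,0,0,110],
    [-0.0659,-0.1896,0,0,0,120]
  ]
}}

```text
t: 21.18
tool_pos: [0.6403, -0.2962, 0.1158]
orientation: [-2.914, -1.165, 0.004]
force: [0.2, -0.2, -0.5]
opening: 0.0931
gripper_force: 0.0
```

Call:
{"op": "carry_out", "data": {
  "rows": [
    [0,0,0.02,0,0,3],
    [0,0,0.055,0,0,3.2],
    [0,0,0.055,0,0,3.2],
    [0,0,0.055,0,0,3.2]
  ]
}}

```text
t: 21.68
tool_pos: [0.6413, -0.2961, 0.0633]
orientation: [-2.945, -1.092, 0.001]
force: [1.0, 0.1, 0.4]
opening: 0.093
gripper_force: 0.0
```

```bash
python3 go.py adapter:.005;  python3 - <<'E'
from h import *
o=[robot.read_camera(c)[a:b,d:e,::-1] for c,a,b,d,e in(("top",130,330,300,540),("side",230,430,300,540))]
cv2.imwrite("pics/a1.png",cv2.resize(np.hstack(o),None,fx=1.66,fy=1.66,interpolation=cv2.INTER_CUBIC))
E
```

```text
t 21.68 pos [ 641.3 -296.1   63.3] force [1.  0.1 0.4] open 93.0 gf 0.0
adapter 0.005 shift [-0.0001, 0.0003, 0.0583] turn [-0.07, 0.02, 0.09]
```

View pics/a1.png

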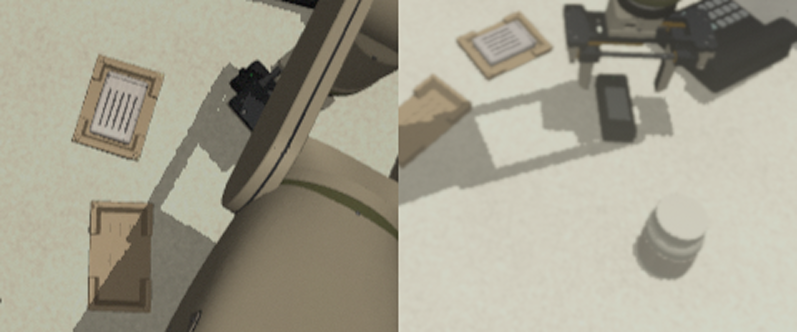

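Call:
{"op": "carry_out", "data": {
  "rows": [
    [0,0,0.025,0,0,0],
    [0,0,0.048,0,0,0],
    [0,0,0.058,0,0,0],
    [0,0,0.058,0,0,0],
    [0,0,0.058,0,0,0]
  ]
}}

```text
t: 22.4
tool_pos: [0.6422, -0.2966, 0.0065]
orientation: [2.945, 1.092, 0.001]
force: [-0.0, -0.5, -0.8]
opening: 0.0931
gripper_force: 0.0
```

Call:
{"op": "carry_out", "data": {
  "rows": [
    [0,0,0,0,0,0],
    [0,0,0,0,0,0],
    [0,0,0,0,0,0],
    [0,0,0,0,0,0],
    [0,0,0,0,0,0],
    [0,0,0,0,0,0]
  ],
  "jaw": 255,
  "force": 35
}}

```text
t: 23.15
tool_pos: [0.6416, -0.2964, 0.0055]
orientation: [2.945, 1.092, 0.0]
force: [0.3, -0.5, -0.8]
opening: 0.0458
gripper_force: 35.0
```

```bash
python3 go.py adapter:.06 adapter_tray:.06
```

```text
t 23.15 pos [ 641.6 -296.4    5.5] force [ 0.3 -0.5 -0.8] open 45.8 gf 35.0
adapter 0.06 shift [-0.0002, -0.0002, -0.0545] turn [0.01, -0.0, 0.07]
adapter_tray 0.06 shift [-0.0326, -0.2856, -0.0545] turn [0.01, -0.0, 41.56]
```

Call:
{"op": "carry_out", "data": {
  "rows": [
    [0,0,-0.02,0,0,0],
    [0,0,-0.045,0,0,0],
    [-0.003,-0.026,-0.055,0,0,4],
    [-0.008,-0.07,-0.055,0,0,10],
    [-0.013,-0.115,-0.055,0,0,16.5],
    [-0.018,-0.16,-0.055,0,0,23],
    [-0.023,-0.205,-0.055,0,0,29.5],
    [-0.028,-0.245,-0.055,0,0,35.5],
    [-0.0315,-0.272,-0.055,0,0,39.5],
    [-0.0326,-0.2856,-0.055,0,0,41.5],
    [-0.0326,-0.2856,-0.04,0,0,41.5],
    [-0.0326,-0.2856,-0.03,0,0,41.5]
  ]
}}

```text
t: 24.65
tool_pos: [0.4308, -0.1013, 0.035]
orientation: [3.141, -0.021, 0.001]
force: [-0.1, 0.1, -3.2]
opening: 0.0457
gripper_force: 35.0
```

Call:
{"op": "carry_out", "data": {
  "rows": [
    [0,0,0,0,0,0],
    [0,0,0,0,0,0]
  ]
}}

```text
t: 24.9
tool_pos: [0.4307, -0.1013, 0.0354]
orientation: [-3.141, 0.022, 0.001]
force: [-0.5, 0.6, -3.1]
opening: 0.0454
gripper_force: 35.0
```

```bash
python3 go.py adapter_tray:.01
```

```text
t 24.9 pos [ 430.7 -101.3   35.4] force [-0.5  0.6 -3.1] open 45.4 gf 35.0
adapter_tray 0.01 shift [-0.0, -0.0002, 0.0254] turn [-0.01, 0.03, 0.05]
```

Call:
{"op": "carry_out", "data": {
  "rows": [
    [0,0,0.01,0,0,0],
    [0,0,0.02,0,0,0],
    [0,0,0.0255,0,0,0],
    [0,0,0.0255,0,0,0],
    [0,0,0.0255,0,0,0]
  ]
}}

```text
t: 25.52
tool_pos: [0.4305, -0.101, 0.0098]
orientation: [-3.141, 0.022, 0.0]
force: [-0.1, -0.1, -3.1]
opening: 0.0461
gripper_force: 35.0
```

Call:
{"op": "carry_out", "data": {
  "rows": [
    [0,0,0,0,0,0],
    [0,0,0,0,0,0],
    [0,0,0,0,0,0],
    [0,0,0,0,0,0],
    [0,0,-0.03,0,0,0],
    [0,0,-0.07,0,0,0],
    [0,0,-0.11,0,0,0],
    [0,0,-0.16,0,0,0],
    [0,0,-0.19,0,0,0],
    [0,0,-0.19,0,0,0],
    [0,0,-0.19,0,0,0]
  ],
  "jaw": 0
}}

```text
t: 26.9
tool_pos: [0.4302, -0.1009, 0.199]
orientation: [-3.141, 0.022, 0.002]
force: [0.7, -0.0, 0.1]
opening: 0.0928
gripper_force: 0.0
```

```bash
python3 go.py;  python3 - <<'E'
from fit import *
from go import T
t=robot.read_camera("top");s=robot.read_camera("side")
for c,im in(("top",t),("side",s)):
  for n in("mouse","adapter","ssd","hub"):
    p,e=fit(c,im,n,np.array(T[n+"_tray"]),.004); print(c,n,np.round(p-np.array(T[n+"_tray"]),4),round(e,3))
o=[t[130:370,150:470,::-1],s[160:400,200:520,::-1]]
cv2.imwrite("pics/end.png",cv2.resize(np.hstack(o),None,fx=1.25,fy=1.25,interpolation=cv2.INTER_CUBIC))
E
```

```text
t 26.9 pos [ 430.2 -100.9  199. ] force [ 0.7 -0.   0.1] open 92.8 gf 0.0
top mouse [-0.0007 -0.0001  0.0549] 0.121
top adapter [-0.0038  0.003  -0.2416] 0.136
top ssd [-0.001   0.0003 -0.0074] 0.045
top hub [-0.0007 -0.0005  0.001 ] 0.037
side mouse [ 0.003  -0.0076 -0.1455] 0.356
side adapter [0.0018 0.0004 0.0626] 0.112
side ssd [ 0.0009  0.0002 -0.006 ] 0.071
side hub [-0.014  -0.0072 -0.2492] 0.488
```

View pics/end.png

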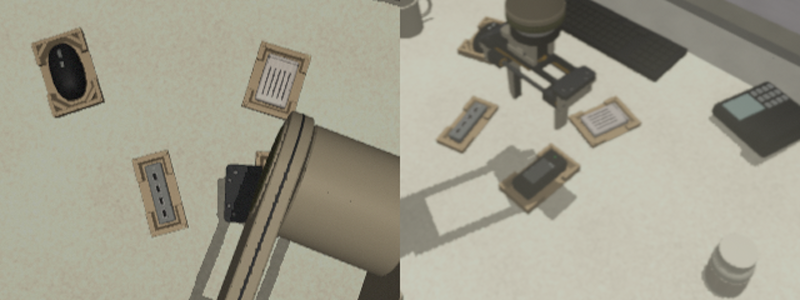

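Call:
{"op": "carry_out", "data": {
  "rows": [
    [0,0.04,0,0,0,0],
    [0,0.09,0,0,0,0],
    [0,0.14,0,0,0,0],
    [0,0.19,0,0,0,0],
    [0,0.23,0,0,0,0],
    [0,0.25,0,0,0,0],
    [0,0.25,0,0,0,0]
  ]
}}

```text
t: 27.88
tool_pos: [0.4266, -0.3512, 0.1988]
orientation: [-3.14, 0.024, 0.002]
force: [-0.3, -0.1, 0.3]
opening: 0.0931
gripper_force: 0.0
```

Run:
```python
from fit import *
from go import T
t=robot.read_camera("top");s=robot.read_camera("side")
P={n:T[n+"_tray"] for n in("mouse","adapter","ssd","hub")}; Z={n:.004 for n in P}
for c,im in(("top",t),("side",s)):
  for n in P:
    p,e=fit(c,im,n,np.array(P[n]),.004); print(c,n,np.round(p-np.array(P[n]),4),round(e,3))
overlay("top",t,P,"pics/end2.png",(70,130,510,340),Z)
```

```text
top mouse [-0.0012 -0.0007  0.0549] 0.124
top adapter [0.0007 0.0013 0.0066] 0.047
top ssd [-0.001   0.0001 -0.0014] 0.047
top hub [-0.0019 -0.0007 -0.0021] 0.059
side mouse [-0.0145 -0.0149  0.1224] 0.264
side adapter [0.0017 0.0002 0.059 ] 0.12
side ssd [ 0.0109 -0.006  -0.2983] 0.182
side hub [-0.0143 -0.0074 -0.3019] 0.482
```

View pics/end2.png

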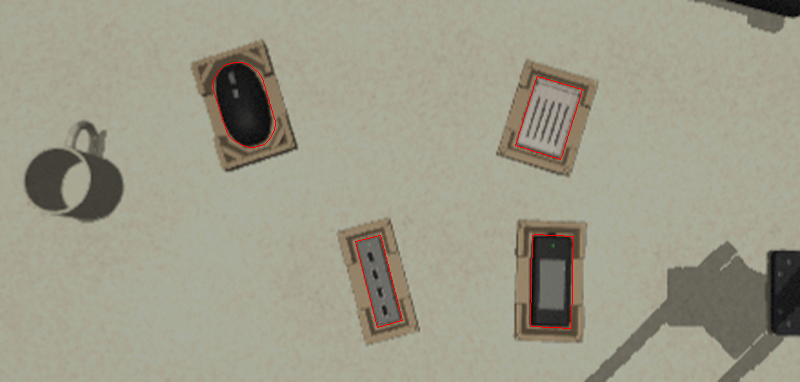

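All four sit centred in their recesses in the top picture, within about 2 mm of each tray centre; the mug stands where it was.

```bash
python3 -c "
from plant import robot
print(robot.close_job())"
```

```text
the job is handed in; nothing more can be done
None
```

The job is handed in at about 28 s: the mouse, adapter, drive and hub each lie in their own tray, about 2 mm or less from centre in the last top picture, and the mug and tub were never touched; the hand-in gave no verdict back.

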